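Sort spacer pillars by length into the sloping sample rack

ROBOT

A 6-joint arm with a two-finger parallel gripper is mounted at the origin on the work surface. World frame = base frame: x ahead of the robot, y to its left, z up, the work surface at z = 0. Lengths are in mm, angles in rad, forces in N, time in s.
With the tool pointing down it reaches from about 225 to 725 mm from the base axis. Payload 3.1 kg.
Tool frame: the origin (TCP) lies midway between the tips of the shut fingers; the grasp point (between the pads) lies 19 mm behind it; z points along the fingers, y is the line along which they close (so a half turn about z gives the same grasp; the last joint's range is limited). The gripper opens to 85 mm and grips with 20 to 120 N. Pads are 22 mm wide; open, the fingers measure 114 mm over their backs; the gripper's body (76 mm by 85 mm) begins 54 mm behind the grasp point. The pads swing forward as they close: fully open they stand 13 mm farther back than shut.
Start: joints at [1.172, 0.048, 0.099, 1.622, 0, 1.443], TCP at [140.446, 505.858, 231.312] pointing down, gripper open.
Joint ranges: [-2.91, 2.91], [-0.99, 1.94], [-1.21, 1.42], [-2.12, 2.29], [-1.49, 1.47], [-3.14, 3.14]. Speed limits (rad/s): [2.79, 2.79, 3.14, 3.14, 3.14, 3.14].

INTERFACE

Orientations are given as [roll, pitch, yaw] about the fixed x, y, z axes, in that order (R = Rz(yaw) Ry(pitch) Rx(roll)).
In Python, from workcell import telemetry, capture, robot gives the robot as it stands.
- The arm moves only by the tool move_arm, never from a script. Its argument "motion" is text: rows parted by semicolons, each of 6 numbers parted by spaces: the shift along the tool's x, y, z in mm, then the turn, a rotation vector about the tool's x, y, z in degrees. A call has 1 to 20 rows; each row shifts and turns the commanded pose from where the row before left it, along the tool's axes as they then stand; what a row does not reach is not made up. A row lasts 1/10 s, in which the tool goes at most 50 mm and 8.59 degrees, less where a joint would pass 70% of its speed; a pose out of reach is approached as far as the arm can. A call with a gripper value outside its range is refused whole. "gripper" is the finger opening in mm, from 0 to 85.4, set as the call begins (left out, the last holds). The fingers move at their own pace and stop on an object; "grip_force" is the grip in N (left out, the last holds). Time passes only in rows, so rows that do not move let the fingers close. It gives the time, the measured TCP pose, the force, the opening and the grip force at its end, in the units of the state.
- telemetry.get_obs(): the state, without advancing time (a new reading comes with each control period).
- capture(name): name is "scene" or "side" or "wrist"; returns a dict with "frame" (400x640x3 uint8, red, green, blue), "depth" (400x640 float32, mm along the optical axis (not along the pixel's ray), 0 where there is no reading), "vfov" (degrees; the focal length in pixels is half the picture's height over the tangent of half this angle, whatever the lens; pixels are square), "cx", "cy" (the principal point, pixels), "R" (3x3) and "t" (3): a world point X has camera coordinates R X + t; the wrist camera has in their place "T_tool_cam" (4x4, takes a point from camera to tool coordinates, whose origin is the TCP and whose axes are the flange's). Camera axes: x right, y down, z forward; pixel columns grow to the right and rows downward; lengths in mm; the calibration is good to about 2 mm. A picture is of the moment at which its call begins: read the wrist's pose just before it.
- robot.hand_in(): hands the job in; it is judged then, once.
The state is a dict: "t": time; "joint_pos": joint angles; "qvel": joint speeds; "effort": joint torques, N m; "tcp_pos": TCP position; "tcp_rot": TCP orientation; "ft_force": force on the tool from outside, world axes, zero at the start; "ft_torque": the same for the moment, N m; "width": finger opening in mm; "gripper_force": force on a finger pad.
Only numpy, scipy, OpenCV 4.12 (cv2) and the standard library are available. Lean on these libraries where they do the work, as an engineer would, in place of code of your own. Each camera call takes 0.05 s, during which the arm holds its last target. There are 200 camera calls.

TASK

Three loose steel spacer pillars differ only in length. Each row of the sloping rack has a sample of one length strapped in its upper half: lay each loose pillar in the row whose sample is as long as it, lengthwise in the groove below the sample with its lower end at the stop lip. Do not slam the pillars onto the rack (keep under 60 N), and leave the jar, the blue bin and the brush where they are.

Things in the scene. Friction and masses are not known exactly. Their poses are not given: they have to be found in the camera images.
- rack: Fixed white plastic rack, 222 mm wide, 110 mm high; its face rises away from the robot at 27 degrees. Three rows run up it, 70 mm apart (y = -70, 0, 70 mm): grooves 22 mm wide between ridges 5 mm high, 3 mm thick; a lip 12 mm high closes their foot. Origin: centre of the footprint, table height; x horizontal, uphill; y across; z up. Foot of the slope inside the lip: x=-70, z=30 mm
- pillar_short: Loose short spacer pillar: plain steel bar of 16 x 16 mm square section with a round journal (10 mm diameter, 5 mm long) on each end; overall length 40 mm (square part 30 mm). Origin at its centre, x along its length; starts lying on the table with its centre 8 mm up. Either end, and any of the four sides, is as good
- sample_short (a point): Centre of the short sample, a 40 mm pillar like the loose one, fixed for good with a black strap in the upper half of one of the rows (125 mm up the slope from the lip). x points up the slope along the row, y across it, z out of the slope
- row_short (a point): Place to fill in the lower half of the row with the short sample: the centre of the short pillar when it lies in the groove with its lower end at the lip (20 mm up from the lip, 8 mm out from the groove's floor). x points up the slope along the row, y across it, z square out of the slope (27 degrees from vertical)
- pillar_medium: Loose medium spacer pillar: plain steel bar of 16 x 16 mm square section with a round journal (10 mm diameter, 5 mm long) on each end; overall length 56 mm (square part 46 mm). Origin at its centre, x along its length; starts lying on the table with its centre 8 mm up. Either end, and any of the four sides, is as good
- sample_medium (a point): Centre of the medium sample, a 56 mm pillar like the loose one, fixed for good with a black strap in the upper half of one of the rows (125 mm up the slope from the lip). x points up the slope along the row, y across it, z out of the slope
- row_medium (a point): Place to fill in the lower half of the row with the medium sample: the centre of the medium pillar when it lies in the groove with its lower end at the lip (28 mm up from the lip, 8 mm out from the groove's floor). x points up the slope along the row, y across it, z square out of the slope (27 degrees from vertical)
- pillar_long: Loose long spacer pillar: plain steel bar of 16 x 16 mm square section with a round journal (10 mm diameter, 5 mm long) on each end; overall length 72 mm (square part 62 mm). Origin at its centre, x along its length; starts lying on the table with its centre 8 mm up. Either end, and any of the four sides, is as good
- sample_long (a point): Centre of the long sample, a 72 mm pillar like the loose one, fixed for good with a black strap in the upper half of one of the rows (125 mm up the slope from the lip). x points up the slope along the row, y across it, z out of the slope
- row_long (a point): Place to fill in the lower half of the row with the long sample: the centre of the long pillar when it lies in the groove with its lower end at the lip (36 mm up from the lip, 8 mm out from the groove's floor). x points up the slope along the row, y across it, z square out of the slope (27 degrees from vertical)
- jar: Bystander: white plastic jar with steel cap, 60 mm diameter, 120 mm high, origin under its centre
- bin: Bystander: blue open bin, 100 x 140 x 60 mm, origin under its centre
- brush: Bystander: small brush lying on the table near the robot, origin about its middle, x along it

How it is judged (in metres and radians):
At the end, for the whole second after the job is handed in: Each pillar lies at rest, released, in the row whose sample has its length, below the sample: flat on the groove's floor (within 3 mm), centre within 5 mm of the row's middle line, pointing along the row (within 0.12 rad, either end up), lower end within 6 mm of the stop lip (x of pillar_short in the frame of row_short between -0.006 and 0.006 m and y of pillar_short in the frame of row_short between -0.005 and 0.005 m and z of pillar_short in the frame of row_short between -0.003 and 0.003 m and angle between the x axis of pillar_short and the x axis of row_short, either way round below 0.12 rad and linear speed of each of pillar_short, pillar_medium, pillar_long below 0.02 m/s and x of pillar_medium in the frame of row_medium between -0.006 and 0.006 m and y of pillar_medium in the frame of row_medium between -0.005 and 0.005 m and z of pillar_medium in the frame of row_medium between -0.003 and 0.003 m and angle between the x axis of pillar_medium and the x axis of row_medium, either way round below 0.12 rad and x of pillar_long in the frame of row_long between -0.006 and 0.006 m and y of pillar_long in the frame of row_long between -0.005 and 0.005 m and z of pillar_long in the frame of row_long between -0.003 and 0.003 m and angle between the x axis of pillar_long and the x axis of row_long, either way round below 0.12 rad); the robot touches nothing.
It fails at once if the jar is pushed more than 20 mm from where it stood (distance of jar from where it was at the start of the episode above 0.02 m).
It fails at once if the bin is pushed more than 20 mm from where it stood (distance of bin from where it was at the start of the episode above 0.02 m).
It fails at once if the brush is pushed more than 20 mm from where it stood (distance of brush from where it was at the start of the episode above 0.02 m).
It fails at once if a pillar is slammed or pressed onto the rack with more than 60 N (contact force between any of pillar_short, pillar_medium, pillar_long and rack above 60 N).
It also fails if it takes over 69 s, if anything falls off the work surface, if the arm or the gripper's body presses on something with over 40 N, if the wrist force passes 120 N, or if a joint passes its speed limit or range.

## Working session

There is one attempt and no reset: what is moved stays moved. The work goes in short steps, Python scripts to look and compute and a tool call to move; the robot and the scene stay as the last step left them, time stands still between calls to the robot, and variables do not carry over. Pictures are saved under pics/ and viewed, at most 13 in all, crops included, and the job is handed in when it is done.

Besides the shell and the picture viewer there is one more tool, called after ">>>" as name(argument=value, ...) on one line, values as JSON. move_arm: Moves the arm, as the interface text tells. Its arguments: {"type":"object","properties":{"motion":{"type":"string"},"gripper":{"type":"number"},"grip_force":{"type":"number"}},"required":["motion"]}

```bash
mkdir -p pics; ls; python3 - <<'E'
from workcell import telemetry, capture, robot
import numpy as np, cv2
o=telemetry.get_obs(); print(o)
for n in ("scene","side"):
    c=capture(n); np.savez(f"{n}0.npz",**{k:v for k,v in c.items()})
    cv2.imwrite(f"pics/{n}0.png",c["frame"][:,:,::-1]); print(n,c["vfov"],c["cx"],c["cy"],c["R"],c["t"])
E
```

```text
pics
{'t': 0.0, 'joint_pos': array([ 1.17221280e+00,  4.87467640e-02,  9.75732137e-02,  1.62201765e+00,
       -1.87704880e-05,  1.44299618e+00]), 'qvel': array([-0.00056765, -0.00117667,  0.00127638, -0.00095373,  0.00038954,
       -0.00084101]), 'effort': array([-1.51055401e-04, -3.38785529e+01,  3.20013535e+01,  2.05651566e-02,
       -1.89079460e-04,  1.71659476e-06]), 'tcp_pos': array([140.20288264, 505.28207926, 230.10691412]), 'tcp_rot': array([-3.13921492e+00, -2.86614599e-04,  2.87080895e+00]), 'ft_force': array([ 1.02164318, -0.40923744,  0.22724679]), 'ft_torque': array([-0.07923848,  0.0219107 ,  0.04048948]), 'gripper_force': 0.0, 'width': 85.11980187273325}
scene 53.19314717626638 313.7792413643296 197.46776230944863 [[-0.5374337   0.84315187  0.01612266]
 [ 0.6952692   0.45382936 -0.55735056]
 [-0.4772481  -0.28832939 -0.83012072]] [ 314.49947103 -317.03070064 1199.40561183]
side 56.10878719895749 321.0241072551193 195.93446920404654 [[ 0.75539049 -0.65523246  0.00745942]
 [-0.43193732 -0.50645863 -0.7462773 ]
 [ 0.49276299  0.56050877 -0.66559338]] [-458.66120057  281.54505768  586.85617361]
```

View pics/scene0.png

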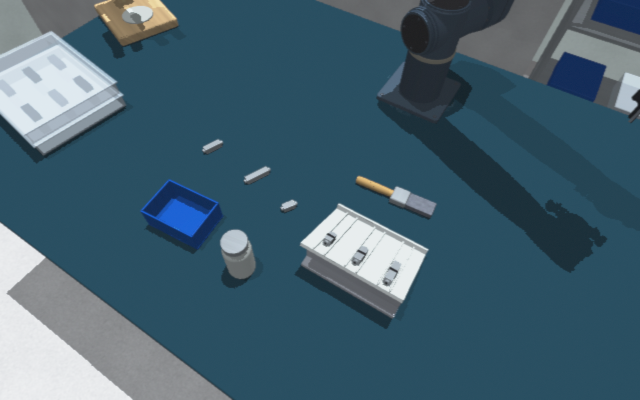

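View pics/side0.png

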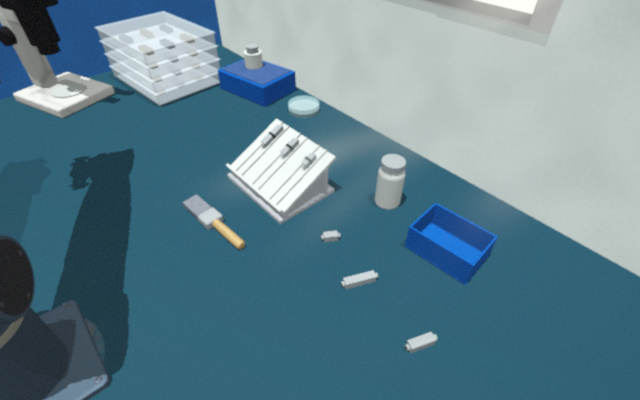

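The scene view shows the loose pillars at (213,146) medium, (257,174) long and (289,206) short. The rack is around (365,255), with samples at (330,238), (360,255) and (392,272). The side view shows the same layout, with the pillars at (422,342), (360,279) and (331,236).

```bash
cat > h.py <<'E'
import numpy as np, cv2
def load(n): return dict(np.load(n+".npz"))
def pose(c,T_wt=None):
    """camera->world R,t"""
    if "T_tool_cam" in c:
        T=T_wt@c["T_tool_cam"]; return T[:3,:3],T[:3,3]
    return c["R"].T,-c["R"].T@c["t"]
def rays(c,uv):
    f=200/np.tan(np.radians(c["vfov"])/2); uv=np.atleast_2d(uv).astype(float)
    return np.c_[(uv[:,0]-c["cx"])/f,(uv[:,1]-c["cy"])/f,np.ones(len(uv))]
def onplane(c,uv,z,T=None):
    R,o=pose(c,T); d=rays(c,uv)@R.T; return o+d*((z-o[2])/d[:,2])[:,None]
def cloud(c,T=None):
    v,u=np.mgrid[:400,:640]; R,o=pose(c,T)
    P=rays(c,np.c_[u.ravel(),v.ravel()])*c["depth"].reshape(-1,1)
    return (P@R.T+o).reshape(400,640,3)
E
python3 - <<'E'
from h import *
S={"scene":[(213,146),(257,174),(289,206)],"side":[(422,342),(360,279),(331,236)]}
for n in S:
    c=load(n+"0"); g=cv2.cvtColor(c["frame"],cv2.COLOR_RGB2HSV); P=cloud(c)
    m=((g[...,1]<90)&(g[...,2]>90)).astype(np.uint8)
    k,L,st,ce=cv2.connectedComponentsWithStats(m)
    for u,v in S[n]:
        w=L[v-3:v+4,u-3:u+4]; l=np.bincount(w[w>0]).argmax()
        vs,us=np.where(L==l); Q=onplane(c,np.c_[us,vs],8.)[:,:2].astype(np.float32)
        r=cv2.minAreaRect(Q); b=cv2.boxPoints(r); e=[b[1]-b[0],b[2]-b[1]]; e=max(e,key=np.linalg.norm)
        print(n,(u,v),len(us),np.round(r[0]),np.round(r[1]),"ang",round(np.degrees(np.arctan2(e[1],e[0])),1),"depth z",np.round(np.percentile(P[vs,us,2],[10,50,90])))
    # rack
    u,v=(365,255) if n=="scene" else (280,170)
    l=L[v,u]; vs,us=np.where(L==l); p=P[vs,us]; print("rack px",l,len(us),p.min(0),p.max(0))
    for nm,lo,hi in (("jar",None,None),):pass
    hsv=g; b=(hsv[...,0]>105)&(hsv[...,0]<125)&(hsv[...,1]>180)&(hsv[...,2]>90); q=P[b&(P[...,2]<80)]; print("bin",np.round(q.min(0)),np.round(q.max(0)))
    q=P[(hsv[...,0]>8)&(hsv[...,0]<25)&(hsv[...,1]>120)&(hsv[...,2]>100)&(abs(P[...,2])<60)&(P[...,1]<900)&(P[...,0]>0)]; print("handle",np.round(np.percentile(q,[5,95],axis=0)))
    u,v=(239,255) if n=="scene" else (390,185); print("jar",P[v,u])
E
```

```text
scene (213, 146) 129 [ 505. -374.] [20. 60.] ang -20.9 depth z [ 2. 16. 19.]
scene (257, 174) 187 [ 516. -217.] [20. 75.] ang -23.6 depth z [ 9. 15. 18.]
scene (289, 206) 119 [548. -97.] [20. 44.] ang -31.0 depth z [ 0. 15. 18.]
rack px 19 8255 [468.41710904 -18.91947043  -4.28990281] [961.85835153 240.03122565 813.88364392]
bin [-872. -396. -403.] [768. 560.  64.]Traceback (most recent call last):
  File "<stdin>", line 17, in <module>
    return _quantile_unchecked(
        a, q, axis, out, overwrite_input, method, keepdims, weights)
    return _ureduce(a,
                    func=_quantile_ureduce_func,
    ...<5 lines>...
                    overwrite_input=overwrite_input,
                    method=method)
    r = func(a, **kwargs)
    result = _quantile(arr,
                       quantiles=q,
    ...<2 lines>...
                       out=out,
                       weights=wgt)
    slices_having_nans = np.isnan(arr[-1, ...])
                                  ~~~^^^^^^^^^
IndexError: index -1 is out of bounds for axis 0 with size 0
```

Sizes match: medium at (505,-374), long at (516,-217), short at (548,-97). Next, the rack from depth.

```bash
python3 - <<'E'
from h import *
A=[]
for n in ("scene","side"):
    c=load(n+"0"); P=cloud(c); hsv=cv2.cvtColor(c["frame"],cv2.COLOR_RGB2HSV)
    reg=(P[...,0]>430)&(P[...,0]<730)&(P[...,1]>-40)&(P[...,1]<270)&(c["depth"]>0)
    m=reg&(P[...,2]>8)&(P[...,2]<125)&(hsv[...,1]<90)
    p=P[m]; 
    # slope plane RANSAC
    rng=np.random.default_rng(0); best=0
    for i in range(500):
        a=p[rng.choice(len(p),3)]; nn=np.cross(a[1]-a[0],a[2]-a[0]); L=np.linalg.norm(nn)
        if L<500: continue
        nn/=L; nn*=np.sign(nn[2]); 
        if abs(np.degrees(np.arccos(nn[2]))-27)>4: continue
        s=abs((p-a[0])@nn)<1.5
        if s.sum()>best: best=s.sum(); q=p[s]
    cc=q.mean(0); nn=np.linalg.svd(q-cc,full_matrices=0)[2][2]; nn*=np.sign(nn[2])
    up=np.arctan2(-nn[1],-nn[0]); print(n,len(p),best,"tilt",np.degrees(np.arccos(nn[2])),"uphill yaw",np.degrees(up))
    r=cv2.minAreaRect(p[:,:2].astype(np.float32)); print(r)
    ux=np.array([np.cos(up),np.sin(up)]); uy=np.array([-ux[1],ux[0]])
    for nm,pp in(("all",p),("slope",q)):
        X,Y=pp[:,:2]@ux,pp[:,:2]@uy; print(nm,np.round([*np.percentile(X,[.5,99.5]),*np.percentile(Y,[.5,99.5])],1))
    b=(hsv[...,0]>105)&(hsv[...,0]<125)&(hsv[...,1]>180)&(P[...,2]>15)&(P[...,2]<80)&(P[...,0]>300)&(P[...,1]<0); qq=P[b]; print("bin",np.round(qq.min(0)),np.round(qq.max(0)))
    b=(hsv[...,0]>5)&(hsv[...,0]<28)&(hsv[...,1]>100)&(hsv[...,2]>100)&(abs(P[...,2])<60)&(abs(P[...,1])<400)&(P[...,0]>0)
    qq=P[b]; print("handle",np.round(qq.min(0)),np.round(qq.max(0))) if len(qq) else 0
    u,v=(239,255) if n=="scene" else (390,185); print("jar",P[v,u])
    u,v=(235,238) if n=="scene" else (394,160); print("jar top",P[v,u])
E
```

```text
scene 7882 3893 tilt 26.93862065109175 uphill yaw 1.1452807276246797
((578.9869384765625, 123.41718292236328), (167.59254455566406, 222.77748107910156), 0.8004321455955505)
all [500.  664.1   2.1 221.9]
slope [508.1 661.9   1.8 222. ]
bin [ 657. -348.   15.] [ 768. -200.   64.]
handle [380.   7.   9.] [403.  99.  24.]
jar [747.47771858 -70.72416425 105.67834926]
jar top [727.94456513 -93.28339179 121.68383774]
side 6463 2903 tilt 27.08301273724847 uphill yaw 0.5920733685892183
((577.1753540039062, 122.59442901611328), (167.92416381835938, 225.4437255859375), 1.2094091176986694)
all [496.2 659.5   5.  226.5]
slope [509.6 659.6   5.3 226.7]
bin [ 654. -351.   15.] [ 766. -204.   64.]
handle [378.   3.  -1.] [398.  91.  17.]
jar [ 709.67852349 -112.11133843   74.7648748 ]
jar top [734.36623531 -94.06572936 120.71391908]
```

```bash
cat >> h.py <<'E'
from scipy.spatial.transform import Rotation as Ro
def Tnow():
    from workcell import telemetry
    o=telemetry.get_obs(); T=np.eye(4); T[:3,:3]=Ro.from_euler("xyz",o["tcp_rot"]).as_matrix(); T[:3,3]=o["tcp_pos"]; return T,o
def go(p,yaw,tilt=0,T=None):
    """shift in present tool axes, then turn, to TCP p, tool yaw (deg), tilt about tool y (deg)"""
    if T is None: T=Tnow()[0]
    G=(Ro.from_euler("xyz",[180,0,yaw],degrees=True)*Ro.from_rotvec([0,tilt,0],degrees=True)).as_matrix()
    R=T[:3,:3]; d=R.T@(np.array(p)-T[:3,3]); w=Ro.from_matrix(R.T@G).as_rotvec(degrees=True)
    print("shift",np.round(d,1),"turn",np.round(w,2)," turn-first shift",np.round(G.T@(np.array(p)-T[:3,3]),1))
E
python3 - <<'E'
from h import *
from workcell import capture
T,o=Tnow(); c=capture("wrist"); print(c["T_tool_cam"],c["vfov"])
go([500,120,360],180.9)
E
```

```text
[[ 2.43410244e-04 -9.61305146e-01 -2.75485673e-01  7.00711315e+01]
 [ 9.99999860e-01  3.63542279e-04 -3.85010418e-04  6.47769656e-01]
 [ 4.70263186e-04 -2.75485541e-01  9.61305100e-01 -1.43080766e+02]
 [ 0.00000000e+00  0.00000000e+00  0.00000000e+00  1.00000000e+00]] 71.47853939409936
shift [-449.7 -275.4 -129.2] turn [ -0.1   -0.03 -16.41]  turn-first shift [-353.7 -391.  -129.6]
```

>>> move_arm(motion="0 0 0 0 0 -8.2; 0 0 0 0 0 -8.2; -33 -32.5 -1.7 0 0 0; -33 -32.5 -1.7 0 0 0; -33 -32.5 -1.7 0 0 0; -33 -32.5 -1.7 0 0 0; -33 -32.5 -1.7 0 0 0; -33 -32.5 -1.7 0 0 0; -33 -32.5 -1.7 0 0 0; -33 -32.5 -1.7 0 0 0; -33 -32.5 -1.7 0 0 0; -33 -32.5 -1.7 0 0 0; -33 -32.5 -1.7 0 0 0; -33 -32.5 -1.7 0 0 0; 0 0 0 0 0 0; 0 0 0 0 0 0", gripper=45)

```text
t: 1.75
tcp_pos: [542.6, 121.1, 250.6]
tcp_rot: [3.141, -0.002, -3.129]
ft_force: [-0.7, 0.5, -0.6]
width: 45.0
gripper_force: 0.0
```

```bash
python3 - <<'E'
from h import *
from workcell import capture
T,o=Tnow(); print(o["t"],o["tcp_pos"],o["tcp_rot"],o["width"])
c=capture("wrist"); np.savez("w1.npz",T=T,**c); cv2.imwrite("pics/w1.png",c["frame"][:,:,::-1])
E
```

```text
1.75 [542.57642872 121.06393586 250.6367038 ] [ 3.14138120e+00 -2.31115048e-03 -3.12854974e+00] 45.031425956121105
```

View pics/w1.png

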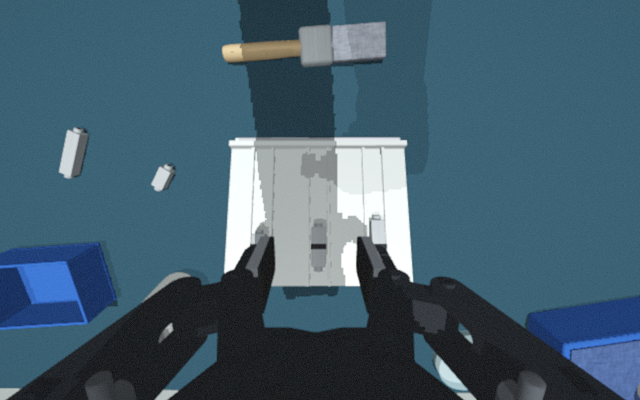

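Wrist view: the lip runs along v≈145, with row lines at u≈262, 319 and 377 and samples starting at v≈226, 220 and 214. The outer samples are partly hidden by the fingers. The loose short pillar is at (163,177) and the long one at (73,152). I'll enlarge the fixed views to read the sample lengths.

```bash
python3 - <<'E'
from h import *
a=cv2.imread("pics/scene0.png")[200:312,295:435]; b=cv2.imread("pics/side0.png")[112:224,220:340]
a=cv2.resize(a,None,fx=5,fy=5,interpolation=2)[:, :700][:560]; b=cv2.resize(b,None,fx=5,fy=5,interpolation=2)
cv2.imwrite("pics/crop1.png",cv2.resize(np.hstack([a,b]),(800,345)) if 0 else np.hstack([cv2.resize(a,(400,320)),cv2.resize(b,(343,320))]))
E
```

```text
(no output)
```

View pics/crop1.png

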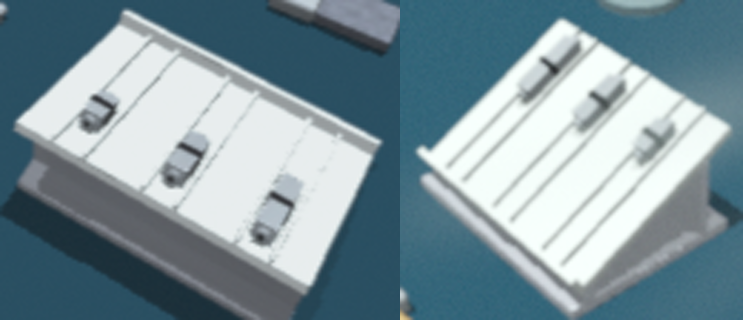

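This settles it: the y=-70 row is short, y=0 is medium and y=+70 is long. Now I'll refine the rack, short and long pillar poses from the wrist view.

```bash
cat >> h.py <<'E'
def pillar(c,T,uv,z=8.):
    g=cv2.cvtColor(c["frame"],cv2.COLOR_RGB2HSV); m=((g[...,1]<90)&(g[...,2]>90)).astype(np.uint8)
    L=cv2.connectedComponents(m)[1]; u,v=uv; w=L[v-4:v+5,u-4:u+5]; l=np.bincount(w[w>0]).argmax()
    vs,us=np.where(L==l); P=cloud(c,T)[vs,us]; top=P[(P[:,2]>11)&(P[:,2]<22)]
    for nm,Q in (("plane",onplane(c,np.c_[us,vs],z,T)),("depthtop",top)):
        r=cv2.minAreaRect(Q[:,:2].astype(np.float32)); b=cv2.boxPoints(r); e=max([b[1]-b[0],b[2]-b[1]],key=np.linalg.norm)
        print(nm,uv,np.round(r[0],1),np.round(r[1],1),"ang",round(np.degrees(np.arctan2(e[1],e[0])),1),"topz",np.round(np.median(top[:,2]),1))
E
python3 - <<'E'
from h import *
c=load("w1"); T=c.pop("T")
for uv in ((163,177),(73,152)): pillar(c,T,uv)
P=cloud(c,T); 
m=(P[...,0]>490)&(P[...,0]<600)&(P[...,1]>5)&(P[...,1]<240)&(P[...,2]>20)&(P[...,2]<115); p=P[m]
# along uphill direction profile
for yaw in (0.9,):
    a=np.radians(yaw); X=p[:,0]*np.cos(a)+p[:,1]*np.sin(a); Y=-p[:,0]*np.sin(a)+p[:,1]*np.cos(a)
    for lo in np.arange(492,530,2):
        s=(X>=lo)&(X<lo+2)&(Y>20)&(Y<200)
        if s.sum(): print(lo,s.sum(),np.round(np.percentile(p[s,2],[10,50,90]),1))
    s=(X>515)&(X<560); A=np.c_[p[s],np.ones(s.sum())]
    k=np.linalg.lstsq(np.c_[X[s],Y[s],np.ones(s.sum())],p[s,2],rcond=None)[0]; print("plane",k,"tilt",np.degrees(np.arctan(k[0])))
    print("Y extent",np.percentile(Y[X<560],[0.3,99.7]))
    h=(p[:,2]-np.c_[X,Y,np.ones(len(X))]@k); s=(X>515)&(X<560)
    hh=[(y,round(float(np.median(h[s&(Y>=y)&(Y<y+2)])),1)) for y in range(4,226,2) if (s&(Y>=y)&(Y<y+2)).sum()>5]
    print([q for q in hh if abs(q[1])>0.8])
g=cv2.cvtColor(c["frame"],cv2.COLOR_RGB2GRAY); 
print("row150-154 u profile",[ (u,int(x)) for u,x in zip(range(222,416),g[160:172,222:416].mean(0))][::1] if 0 else "")
for v in (200,165):
    r=g[v-4:v+5].astype(float).mean(0); d=cv2.GaussianBlur(r[None],(0,0),4)[0]-r
    print(v,[(u,round(d[u],1)) for u in range(228,408) if d[u]>4 and d[u]==d[u-2:u+3].max()])
for u in (285,345):
    print(u,g[132:156,u-3:u+4].mean(1).astype(int))
E
```

```text
plane (163, 177) [551.8 -94.2] [21.7 46.7] ang -32.9 topz 16.5
depthtop (163, 177) [552.1 -91.2] [16.8 41.1] ang -30.4 topz 16.5
plane (73, 152) [ 519.8 -213.6] [28.1 78.8] ang -25.3 topz 16.6
depthtop (73, 152) [ 520.  -210.2] [18.5 72.2] ang -23.2 topz 16.6
498 218 [38.1 39.1 40.3]
500 213 [38.8 39.9 40.9]
502 287 [39.9 40.9 41.9]
504 142 [38.3 39.1 40. ]
506 220 [33.3 35.8 37. ]
508 203 [29.9 31.3 34.2]
510 246 [30.8 31.9 35.9]
512 189 [31.3 32.7 38.1]
514 268 [32.6 33.6 35.3]
516 226 [33.8 34.9 38.6]
518 206 [34.4 35.7 40.4]
520 272 [35.6 36.8 38.6]
522 228 [36.7 38.1 41.3]
524 204 [37.5 38.6 43.9]
526 277 [38.7 39.8 42. ]
528 240 [40.  41.1 43.6]
plane [ 5.12029445e-01 -1.06804657e-03 -2.29475318e+02] tilt 27.113783069674916
Y extent [  6.36638771 227.01732877]
[(4, -1.2), (32, 4.8), (34, 4.7), (58, 5.1), (102, 4.7), (104, 5.3), (128, 5.1), (130, 3.9), (172, 3.7), (174, 4.9), (198, 4.8), (200, 4.9), (212, -1.1)]
row150-154 u profile 
200 [(252, np.float64(42.1)), (264, np.float64(26.7)), (273, np.float64(20.3)), (309, np.float64(18.0)), (336, np.float64(29.1)), (363, np.float64(41.5)), (383, np.float64(32.9))]
165 [(229, np.float64(55.6)), (254, np.float64(17.8)), (259, np.float64(25.3)), (274, np.float64(18.7)), (302, np.float64(12.1)), (336, np.float64(35.8)), (362, np.float64(28.2)), (382, np.float64(28.8)), (406, np.float64(54.5))]
285 [ 53  52  52  52  58 105 129 130 147 168 173 173 170 159 148 149 154 166
 172 173 173 172 172 172]
345 [ 85  80  79  76  88 165 217 231 232 233 234 234 228 198 159 158 197 227
 234 234 234 234 234 234]
```

The row lines sit at Y≈46.8, 117 and 187 and the foot at X≈507, z=30, which agrees with the given sizes. Moving over the short pillar.

>>> move_arm(motion="-0.8 -30 0 0 0 0; -0.8 -30 0 0 0 0; -0.8 -30 0 0 0 0; -0.8 -30 0 0 0 0; -0.8 -30 0 0 0 0; -0.8 -31 0 0 0 0; -0.8 -31 0 0 0 0; 0 0 30 0 0 7.9; 0 0 30 0 0 7.9; 0 0 30 0 0 7.9; 0 0 30 0 0 7.9; 0 0 0 0 0 0; 0 0 0 0 0 0")

```text
t: 3.1
tcp_pos: [550.6, -88.5, 131.9]
tcp_rot: [-3.141, -0.001, 2.61]
ft_force: [-0.1, 0.2, 1.1]
width: 44.8
gripper_force: 0.0
```

```bash
cat > look.py <<'E'
from h import *
import sys
from workcell import capture
n=sys.argv[1]; T,o=Tnow(); print(o["t"],np.round(o["tcp_pos"],1),np.round(np.degrees(o["tcp_rot"]),2),o["width"])
c=capture("wrist"); np.savez(n+".npz",T=T,**c); cv2.imwrite(f"pics/{n}.png",c["frame"][:,:,::-1])
u,v=int(c["cx"]),int(c["cy"])
if len(sys.argv)>2: pillar(c,T,(u,v))
E
python3 look.py w2 p
```

```text
3.1 [550.6 -88.5 131.9] [-1.7999e+02 -7.0000e-02  1.4955e+02] 44.788240559556385
plane (315, 200) [556.4 -96.2] [16.1 30.3] ang -30.2 topz 16.6
depthtop (315, 200) [555.  -94.7] [14.7 30.7] ang -30.5 topz 16.6
```

View pics/w2.png

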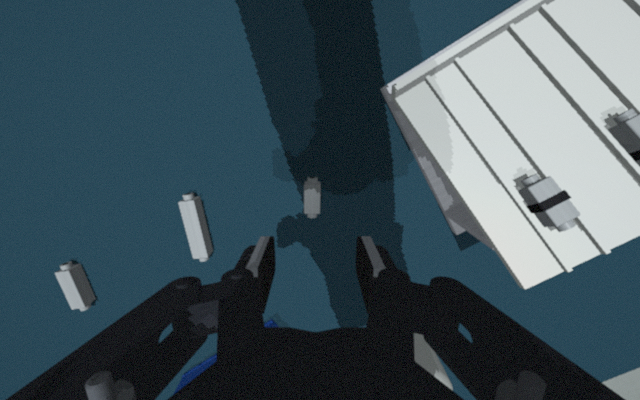

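The short pillar is at (312,198), with ends near (313,178) and (311,217), nearly along image v. It lies between the fingers' closing lines and is partly in shadow.

```bash
python3 - <<'E'
from h import *
c=load("w2"); T=c.pop("T")
g=cv2.cvtColor(c["frame"],cv2.COLOR_RGB2HSV); m=((g[...,1]<110)&(g[...,2]>75)).astype(np.uint8)[170:226,296:330]
vs,us=np.where(m); us=us+296; vs=vs+170; print(us.min(),us.max(),vs.min(),vs.max(),m.sum(),np.median(us))
Q=onplane(c,[(312,vs.min()),(312,vs.max()+1),(us.min(),198),(us.max()+1,198)],10,T); print(Q, np.linalg.norm(Q[1]-Q[0]),(Q[0]+Q[1])/2)
P=cloud(c,T)[vs,us]; t=P[P[:,2]>12]; r=cv2.minAreaRect(t[:,:2].astype(np.float32)); print(r, len(t))
go([*((Q[0]+Q[1])/2)[:2],7],149.6)
E
```

```text
302 320 178 218 572 312.0
[[ 534.92846786  -82.25974108   10.        ]
 [ 571.22512049 -103.73452391   10.        ]
 [ 547.24046459 -101.04416907   10.        ]
 [ 556.76452936  -84.829208     10.        ]] 42.17360893040877 [553.07679417 -92.9971325   10.        ]
((529.1566162109375, -78.55419921875), (15.55864143371582, 93.19647979736328), 59.01576232910156) 541
shift [ -2.9  -2.8 126.5] turn [ 0.03  0.11 -0.09]  turn-first shift [ -3.1  -2.7 126.5]
```

>>> move_arm(motion="-3 -2.8 10 0 0 0; 0 0 30 0 0 0; 0 0 30 0 0 0; 0 0 30 0 0 0; 0 0 15 0 0 0; 0 0 10 0 0 0; 0 0 0 0 0 0; 0 0 0 0 0 0")

```text
t: 3.95
tcp_pos: [553.7, -94.2, 8.2]
tcp_rot: [3.141, 0.002, 2.606]
ft_force: [-0.3, -0.1, 0.3]
width: 45.0
gripper_force: 0.0
```

>>> move_arm(motion="0 0 0 0 0 0; 0 0 0 0 0 0; 0 0 0 0 0 0; 0 0 0 0 0 0; 0 0 0 0 0 0; 0 0 0 0 0 0; 0 0 0 0 0 0", gripper=8, grip_force=50)

```text
t: 4.65
tcp_pos: [553.9, -94.2, 8.5]
tcp_rot: [3.141, 0.003, 2.606]
ft_force: [-0.7, 0.1, 6.8]
width: 14.2
gripper_force: 51.4
```

>>> move_arm(motion="0 0 -10 0 0 0; 0 0 -30 0 0 0; 0 0 -40 0 0 0; 0 0 -40 0 0 0; 0 0 -30 0 0 0; 0 0 0 0 0 0; 0 0 0 0 0 0")

```text
t: 5.35
tcp_pos: [552.9, -93.9, 157.6]
tcp_rot: [3.141, 0.002, 2.606]
ft_force: [-0.5, -0.4, -0.8]
width: 14.0
gripper_force: 50.7
```

```bash
python3 look.py w3; cat >> h.py <<'E'
a0=np.radians(0.85)
def rackpt(s,Y,h,foot=507.,z0=30.):
    """world point: s mm up the slope from the lip, row line Y, h out of floor"""
    t=np.radians(27); X=foot+s*np.cos(t)-h*np.sin(t); z=z0+s*np.sin(t)+h*np.cos(t)
    return np.array([X*np.cos(a0)-Y*np.sin(a0),X*np.sin(a0)+Y*np.cos(a0),z])
E
python3 -c "
from h import *
T,o=Tnow(); print(o['ft_force'],o['width'])
p=rackpt(23,46.8,7); q=rackpt(23,46.8,50); print(p,q); go(q,180.85,-27)
go(q,180.85,0)
cv2.imwrite('pics/w3c.png',cv2.resize(load('w3')['frame'][170:300,230:400,::-1],None,fx=3,fy=3))"
```

```text
5.35 [552.9 -93.9 157.6] [1.7998e+02 9.0000e-02 1.4929e+02] 14.006892776995244
[-0.64869794  0.24484874 -1.360299  ] 14.2379284181401
[523.56325387  54.57293758  46.67882716] [504.04381055  54.28333957  84.9921077 ]
shift [116.6 102.8  71.1] turn [ -7.43 -26.4  -30.98]  turn-first shift [ 72.8 148.6  42.5]
shift [116.6 102.8  71.1] turn [  0.    -0.09 -31.56]  turn-first shift [ 45.6 148.6  70.9]
```

View pics/w3c.png

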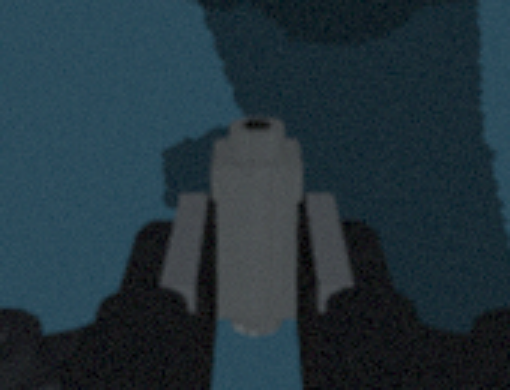

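The pillar is held squarely between the pads with its journal at (258,122) in the crop. Taking it to the rack.

>>> move_arm(motion="0 0 0 0 0 -7.9; 0 0 0 0 0 -7.9; 0 0 0 0 0 -7.9; 0 0 0 0 0 -7.9; 9 30 3 0 0 0; 9 30 3 0 0 0; 9 30 3 0 0 0; 9 30 3 0 0 0; 9 29 3 0 0 0; 0 0 0 0 -6.8 0; 0 0 0 0 -6.8 0; 0 0 0 0 -6.8 0; 0 0 0 0 -6.7 0; 0 0 0 0 0 0; 0 0 0 0 0 0")

```text
t: 6.9
tcp_pos: [503.3, 54.5, 139.0]
tcp_rot: [3.141, 0.468, -3.126]
ft_force: [0.9, -0.3, 0.2]
width: 14.4
gripper_force: 50.6
```

```bash
python3 -c "
from h import *
for h in (40,20): p=rackpt(24,46.8,h); go(p,180.85,-27)"
```

```text
shift [22.6 -0.3 58.5] turn [ 0.02 -0.2   0.02]  turn-first shift [22.8 -0.2 58.5]
shift [22.5 -0.3 78.5] turn [ 0.02 -0.2   0.02]  turn-first shift [22.8 -0.2 78.5]
```

>>> move_arm(motion="7.5 0 10 0 0 0; 7.5 0 20 0 0 0; 7.5 -0.3 25 0 0 0; 0 0 15 0 0 0; 0 0 8 0 0 0; 0 0 0 0 0 0; 0 0 0 0 0 0")

```text
t: 7.6
tcp_pos: [522.0, 54.3, 63.2]
tcp_rot: [-3.142, 0.474, -3.126]
ft_force: [0.5, -0.1, -1.0]
width: 14.4
gripper_force: 50.7
```

```bash
python3 look.py w4; python3 -c "
from h import *
p=rackpt(24,46.8,8.5); go(p,180.85,-27)
cv2.imwrite('pics/w4c.png',cv2.resize(load('w4')['frame'][90:290,200:440,::-1],None,fx=3,fy=3))"
```

```text
7.6 [522.   54.3  63.2] [-180.     27.14 -179.12] 14.440427720214515
shift [ 5.4  0.2 14.2] turn [0.01 0.19 0.03]  turn-first shift [ 5.3  0.2 14.3]
```

View pics/w4c.png

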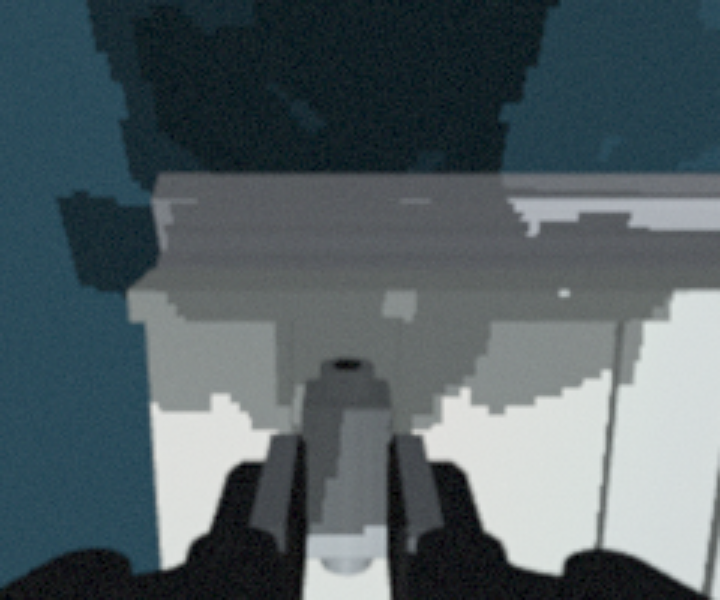

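The pillar (u≈346 in the crop) is centred between the ridge lines (≈290 and ≈400), with the lip below v≈320. Lowering it.

>>> move_arm(motion="3 0 4 0 0 0; 2 0 3 0 0 0; 0 0 2 0 0 0; 0 0 1.5 0 0 0; 0 0 1 0 0 0; 0 0 1 0 0 0; 0 0 0 0 0 0; 0 0 0 0 0 0")

```text
t: 8.45
tcp_pos: [522.9, 54.4, 49.6]
tcp_rot: [-3.142, 0.475, -3.126]
ft_force: [3.5, -0.3, 1.7]
width: 13.9
gripper_force: 50.8
```

>>> move_arm(motion="0 0 1 0 0 0; 0 0 0 0 0 0; 0 0 0 0 0 0")

```text
t: 8.75
tcp_pos: [523.3, 54.4, 48.7]
tcp_rot: [-3.142, 0.475, -3.126]
ft_force: [3.7, -0.4, 3.4]
width: 14.2
gripper_force: 50.9
```

>>> move_arm(motion="-0.5 0 0.8 0 0 0; 0 0 0 0 0 0; 0 0 0 0 0 0")

```text
t: 9.05
tcp_pos: [523.8, 54.4, 47.8]
tcp_rot: [-3.142, 0.474, -3.126]
ft_force: [3.9, -0.3, 3.7]
width: 14.2
gripper_force: 50.9
```

>>> move_arm(motion="0 0 0.8 0 0 0; 0 0 0 0 0 0; 0 0 0 0 0 0")

```text
t: 9.35
tcp_pos: [523.9, 54.4, 47.7]
tcp_rot: [-3.141, 0.474, -3.126]
ft_force: [-1.0, -0.2, 9.8]
width: 14.2
gripper_force: 51.8
```

Floor and lip contact both felt, so releasing.

>>> move_arm(motion="0 0 0 0 0 0; 0 0 0 0 0 0; 0 0 0 0 0 0; 0 0 -5 0 0 0; 0 0 -20 0 0 0; 0 0 -30 0 0 0; 0 0 -30 0 0 0; 0 0 -20 0 0 0; 0 0 0 0 0 0", gripper=40)

```text
t: 10.25
tcp_pos: [477.0, 53.7, 144.1]
tcp_rot: [-3.141, 0.479, -3.126]
ft_force: [1.3, -1.0, -0.3]
width: 40.0
gripper_force: 0.0
```

```bash
python3 look.py w5; python3 -c "
from h import *
c=load('w5'); T=c.pop('T'); P=cloud(c,T)
t=np.radians(27);X=P[...,0]*np.cos(a0)+P[...,1]*np.sin(a0)-507;Y=-P[...,0]*np.sin(a0)+P[...,1]*np.cos(a0);Z=P[...,2]-30
s=X*np.cos(t)+Z*np.sin(t);h=-X*np.sin(t)+Z*np.cos(t)
m=(abs(Y-46.8)<14)&(s>-3)&(s<70)&(h>11)&(h<22)
print(m.sum(),np.percentile(s[m],[1,99]),np.percentile(Y[m],[1,99]),np.percentile(h[m],[10,50,90]))
f=(abs(Y-82)<15)&(s>15)&(s<60);print('floor h',np.median(h[f]),f.sum())
l=(Y>60)&(Y<120)&(abs(s)<8);print([(k,round(float(np.median(h[l&(abs(s-k)<.5)])),1)) for k in range(-5,7)])
go([519,-208,200],156.5)
"
```

```text
10.25 [477.   53.7 144.1] [-179.97   27.47 -179.1 ] 39.97681420896597
815 [-2.30899678 40.97622353] [33.91638084 59.47470817] [11.84321682 15.49731864 16.62606991]
floor h 173.95553865253598 8401
[(-5, -16.2), (-4, -0.0), (-3, 11.8), (-2, 12.2), (-1, 12.1), (0, 11.7), (1, 11.9), (2, 10.7), (3, nan), (4, 5.2), (5, 214.0), (6, 212.6)]
shift [ -60.9 -262.3  -34. ] turn [ 5.79 26.88 23.92]  turn-first shift [-143.4 -223.   -58.2]
  return _methods._mean(a, axis=axis, dtype=dtype,
  ret = ret.dtype.type(ret / rcount)
```

View pics/w5.png

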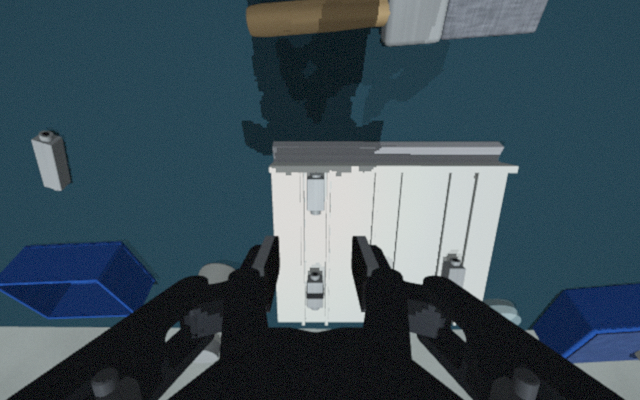

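The short pillar lies at (316,193), centred between its ridges (304 and 329), with its lower end at the lip and its top 16 mm out, so it is seated. Next is the long pillar.

>>> move_arm(motion="0 0 0 0 6.9 0; 0 0 0 0 6.9 0; 0 0 0 0 6.9 0; 0 0 0 0 6.8 0; -4.2 -29.2 0 0 0 0; -4.2 -29.2 0 0 0 0; -4.2 -29.2 0 0 0 0; -4.2 -29.2 0 0 0 0; -4.2 -29.2 0 0 0 0; -4.2 -29.2 0 0 0 0; -4.2 -29.2 0 0 0 0; -4.2 -29.2 0 0 0 0; -4.2 -29.2 0 0 0 0; 0 0 4 0 0 8.1; 0 0 4 0 0 8.1; 0 0 4 0 0 8.1; 0 0 0 0 0 0; 0 0 0 0 0 0")

```text
t: 12.1
tcp_pos: [516.7, -208.1, 125.7]
tcp_rot: [-3.139, -0.01, 2.736]
ft_force: [-0.6, -0.7, 0.9]
width: 40.3
gripper_force: 0.0
```

```bash
cat > near.py <<'E'
from h import *
import sys
c=load(sys.argv[1]); T=c.pop("T"); half=int(sys.argv[2])
R,o=pose(c,T); u0=310; g=cv2.cvtColor(c["frame"],cv2.COLOR_RGB2HSV)
m=((g[...,1]<110)&(g[...,2]>75)).astype(np.uint8); m[235:]=0
L=cv2.connectedComponents(m)[1]; w=L[185:210,295:335]; l=np.bincount(w[w>0]).argmax(); vs,us=np.where(L==l)
r=cv2.minAreaRect(np.c_[us,vs].astype(np.float32)); b=cv2.boxPoints(r)
e=sorted([(np.linalg.norm(b[i]-b[i-1]),(b[i]+b[i-1])/2) for i in range(4)],key=lambda x:x[0])[:2]
Q=onplane(c,[e[0][1],e[1][1]],10,T); C=Q.mean(0); d=Q[1]-Q[0]; ang=np.degrees(np.arctan2(d[1],d[0]))%180
print("px",np.round(r[0]),np.round(r[1]),"len",np.linalg.norm(d),"centre",C,"ang",ang)
go([C[0],C[1],7],ang,0,T)
E
python3 look.py w6; python3 near.py w6 36
```

```text
12.1 [ 516.7 -208.1  125.7] [-179.85   -0.55  156.75] 40.292473251241496
px [320. 117.] [234. 639.] len 571.7227256074551 centre [ 449.82490368 -175.82969734   10.        ] ang 66.76017056369813
shift [ 73.    3.5 119.4] turn [-0.55 -0.32 89.99]  turn-first shift [  3.2 -74.2 118.7]
```

```bash
sed -i 's/<110)&(g\[...,2\]>75/<85)\&(g[...,2]>85/' near.py; python3 near.py w6 36; python3 near.py w2 20
```

```text
px [313. 198.] [71. 18.] len 71.22054587684319 centre [ 518.40085978 -210.76577479   10.        ] ang 156.64838949682573
shift [ -3.8  -1.5 118.7] turn [-0.15 -0.55  0.1 ]  turn-first shift [ -2.6  -1.8 118.7]
px [311. 202.] [16. 31.] len 32.26290974861558 centre [555.31482093 -94.98019653  10.        ] ang 146.3052693909542
shift [ -7.6  -3.2 124.9] turn [-0.01 -0.07  3.25]  turn-first shift [ -7.6  -2.8 124.9]
```

>>> move_arm(motion="-2.6 -1.8 10 0 -0.5 0; 0 0 30 0 0 0; 0 0 30 0 0 0; 0 0 25 0 0 0; 0 0 14 0 0 0; 0 0 8 0 0 0; 0 0 0 0 0 0; 0 0 0 0 0 0")

```text
t: 12.95
tcp_pos: [520.1, -212.0, 11.9]
tcp_rot: [-3.139, 0.004, 2.733]
ft_force: [-0.2, -0.3, -0.3]
width: 40.0
gripper_force: 0.0
```

>>> move_arm(motion="0 0 0 0 0 0; 0 0 0 0 0 0; 0 0 0 0 0 0; 0 0 0 0 0 0; 0 0 0 0 0 0; 0 0 0 0 0 0", gripper=8, grip_force=60)

```text
t: 13.55
tcp_pos: [520.5, -212.3, 12.6]
tcp_rot: [-3.138, 0.006, 2.733]
ft_force: [-1.3, 0.1, 7.0]
width: 12.8
gripper_force: 58.8
```

>>> move_arm(motion="0 0 -10 0 0 0; 0 0 -30 0 0 0; 0 0 -40 0 0 0; 0 0 -40 0 0 0; 0 0 -40 0 0 0; 0 0 0 0 0 0; 0 0 0 0 0 0")

```text
t: 14.25
tcp_pos: [519.7, -211.3, 172.1]
tcp_rot: [-3.139, 0.005, 2.733]
ft_force: [-0.6, 0.4, -2.4]
width: 12.8
gripper_force: 58.7
```

```bash
python3 -c "
from h import *
p=rackpt(40,186.9,18,509); q=rackpt(40,186.9,120,509); print(p,q); go(q,180.85,0)"
```

```text
[533.63678283 194.8378108   64.19773742] [487.33484752 194.15085737 155.08040289]
shift [190.9 359.3  15. ] turn [ -0.23   0.24 -24.26]  turn-first shift [ 26.3 405.9  17. ]
```

>>> move_arm(motion="0 0 0 0 0 -8.1; 0 0 0 0 0 -8.1; 0 0 0 0 0 -8.1; 2 29 1 0 0 0; 2 29 1 0 0 0; 2 29 1 0 0 0; 2 29 1 0 0 0; 2 29 1 0 0 0; 2 29 1 0 0 0; 2 29 1 0 0 0; 2 29 1 0 0 0; 2 29 1 0 0 0; 2 29 1 0 0 0; 2 29 1 0 0 0; 2 29 1 0 0 0; 2 29 1 0 0 0; 1 29 1 0 0 0")

```text
t: 15.95
tcp_pos: [483.6, 195.2, 152.2]
tcp_rot: [-3.137, -0.004, -3.126]
ft_force: [1.3, -0.4, -1.1]
width: 12.7
gripper_force: 58.8
```

>>> move_arm(motion="0 0 0 0 -6.8 0; 0 0 0 0 -6.8 0; 0 0 0 0 -6.8 0; 0 0 0 0 -6.6 0; 0 0 0 0 0 0; 0 0 0 0 0 0")

```text
t: 16.55
tcp_pos: [483.7, 194.1, 152.2]
tcp_rot: [-3.136, 0.466, -3.123]
ft_force: [1.5, 0.8, 0.5]
width: 13.2
gripper_force: 58.8
```

```bash
python3 -c "
from h import *
for h in (40,24):
  p=rackpt(40,186.9,h,509); go(p,180.85,-27)"
```

```text
shift [-4.9  0.3 79.1] turn [-0.22 -0.27  0.19]  turn-first shift [-4.5 -0.  79.1]
shift [-5.   0.3 95.1] turn [-0.22 -0.27  0.19]  turn-first shift [-4.5 -0.  95.1]
```

>>> move_arm(motion="-2 0 10 -0.2 -0.3 0.2; -2.5 0 20 0 0 0; 0 0 25 0 0 0; 0 0 22 0 0 0; 0 0 12 0 0 0; 0 0 6 0 0 0; 0 0 0 0 0 0; 0 0 0 0 0 0")

```text
t: 17.35
tcp_pos: [534.4, 195.5, 74.2]
tcp_rot: [3.14, 0.479, -3.129]
ft_force: [0.6, -0.3, -1.4]
width: 13.4
gripper_force: 58.8
```

```bash
python3 look.py w7; python3 -c "
from h import *
p=rackpt(40,186.9,12.6,509); go(p,180.85,-27)
cv2.imwrite('pics/w7c.png',cv2.resize(load('w7')['frame'][90:290,200:440,::-1],None,fx=3,fy=3))"
```

```text
17.35 [534.4 195.5  74.2] [ 179.9    27.44 -179.26] 13.354416719258104
shift [ 5.4 -0.7 14.2] turn [ 0.07  0.47 -0.09]  turn-first shift [ 5.3 -0.7 14.2]
```

View pics/w7c.png

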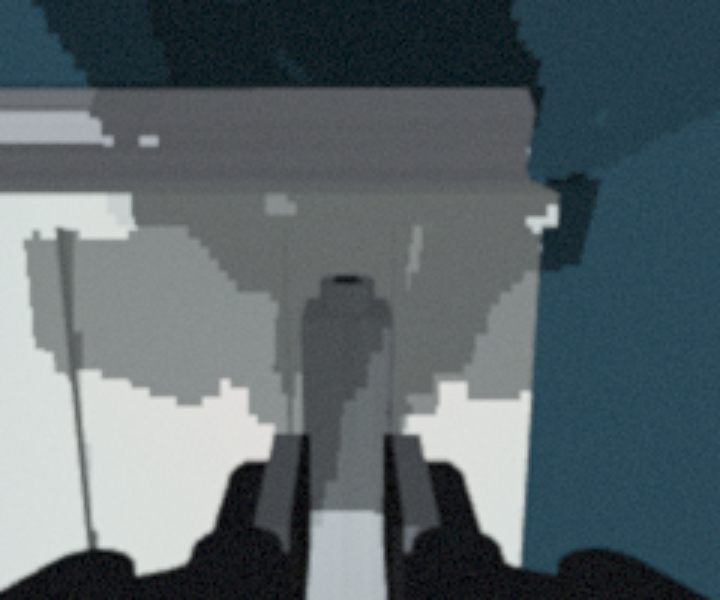

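The long pillar (u≈346) is about 1 mm right of the mid-line between ridges 288 and 392. I'll shift it -0.8 in y and lower.

>>> move_arm(motion="2 -0.8 4 0 0.4 0; 2 0 3 0 0 0; 0 0 2 0 0 0; 0 0 1 0 0 0; 0 0 1 0 0 0; 0 0 0 0 0 0; 0 0 0 0 0 0")

```text
t: 18.1
tcp_pos: [534.9, 194.5, 61.3]
tcp_rot: [3.14, 0.471, -3.128]
ft_force: [-0.5, -1.0, -1.2]
width: 13.4
gripper_force: 58.8
```

>>> move_arm(motion="0 0 1 0 0 0; 0 0 1 0 0 0; 0 0 0 0 0 0; 0 0 0 0 0 0")

```text
t: 18.5
tcp_pos: [535.8, 194.6, 59.6]
tcp_rot: [3.14, 0.471, -3.128]
ft_force: [-0.7, 0.6, -0.6]
width: 13.2
gripper_force: 58.9
```

>>> move_arm(motion="0 0 1 0 0 0; 0 0 0 0 0 0; 0 0 0 0 0 0")

```text
t: 18.8
tcp_pos: [535.9, 194.6, 59.5]
tcp_rot: [3.141, 0.47, -3.128]
ft_force: [-6.0, -1.3, 5.4]
width: 12.8
gripper_force: 60.0
```

Floor contact. Sliding gently to the lip.

>>> move_arm(motion="1 0 -0.4 0 0 0; 1 0 0 0 0 0; 0 0 0 0 0 0; 0 0 0 0 0 0")

```text
t: 19.2
tcp_pos: [535.1, 194.6, 59.1]
tcp_rot: [3.14, 0.473, -3.129]
ft_force: [0.1, -0.8, 4.0]
width: 13.1
gripper_force: 59.3
```

>>> move_arm(motion="1 0 0 0 0 0; 0 0 0 0 0 0; 0 0 0 0 0 0")

```text
t: 19.5
tcp_pos: [534.2, 194.7, 58.6]
tcp_rot: [3.14, 0.473, -3.129]
ft_force: [0.1, 0.1, 4.1]
width: 12.9
gripper_force: 59.4
```

>>> move_arm(motion="1 0 0 0 0 0; 0 0 0 0 0 0; 0 0 0 0 0 0")

```text
t: 19.8
tcp_pos: [533.2, 194.6, 58.1]
tcp_rot: [3.14, 0.472, -3.128]
ft_force: [-0.3, 0.2, 5.0]
width: 13.2
gripper_force: 59.6
```

>>> move_arm(motion="1 0 0 0 0 0; 0 0 0 0 0 0; 0 0 0 0 0 0")

```text
t: 20.1
tcp_pos: [533.0, 194.6, 58.1]
tcp_rot: [3.14, 0.474, -3.129]
ft_force: [5.5, 0.3, 3.6]
width: 13.1
gripper_force: 59.1
```

Lip reached, so releasing.

>>> move_arm(motion="0 0 0 0 0 0; 0 0 0 0 0 0; 0 0 0 0 0 0; 0 0 -5 0 0 0; 0 0 -20 0 0 0; 0 0 -30 0 0 0; 0 0 -30 0 0 0; 0 0 -20 0 0 0; 0 0 0 0 0 0", gripper=40)

```text
t: 21.0
tcp_pos: [485.1, 194.6, 154.5]
tcp_rot: [3.138, 0.477, -3.128]
ft_force: [0.4, -0.1, 0.0]
width: 40.3
gripper_force: 0.0
```

```bash
cat > chk.py <<'E'
from h import *
import sys
c=load(sys.argv[1]); T=c.pop('T'); P=cloud(c,T); t=np.radians(27)
X=P[...,0]*np.cos(a0)+P[...,1]*np.sin(a0)-507;Y=-P[...,0]*np.sin(a0)+P[...,1]*np.cos(a0);Z=P[...,2]-30
s=X*np.cos(t)+Z*np.sin(t);h=-X*np.sin(t)+Z*np.cos(t)
for y in (46.8,117,187):
    m=(abs(Y-y)<10)&(s>-3)&(s<85)&(h>10)&(h<22); b=(s>8)&m&(h>12.5)
    if b.sum()>30:
        r=np.polyfit(s[b],Y[b],1); print(y,b.sum(),"s",np.round(np.percentile(s[b],[1,99]),1),"Y",np.round(np.percentile(Y[b],[2,50,98]),1),"slope",round(r[0],3),"h",np.round(np.percentile(h[b],[5,50,95]),1), "h drift",np.polyfit(s[b],h[b],1)[0].round(3))
E
python3 look.py w8; python3 chk.py w8; python3 chk.py w5;python3 -c "
from h import *
go([507,-368,160],159)"
```

```text
21.0 [485.1 194.6 154.5] [ 179.79   27.3  -179.25] 40.269236800140355
46.8 623 s [ 8.4 40.6] Y [40.3 48.8 56. ] slope -0.007 h [13.2 15.9 17.1] h drift -0.023
187 1120 s [ 8.6 71.2] Y [179.9 187.4 195.5] slope -0.009 h [14.6 15.9 17.1] h drift -0.006
46.8 562 s [ 8.6 40.6] Y [39.9 48.  55.3] slope -0.002 h [14.3 15.9 17. ] h drift -0.023
shift [ -16.9 -562.4   -1.6] turn [ 5.3  26.78 21.39]  turn-first shift [-222.4 -516.8   -7.9]
```

Both are seated. Now the medium pillar.

>>> move_arm(motion="0 0 0 0 6.9 0; 0 0 0 0 6.8 0; 0 0 0 0 6.8 0; 0 0 0 0 6.8 0; -1 -37.5 0 0 0 0; -1 -37.5 0 0 0 0; -1 -37.5 0 0 0 0; -1 -37.5 0 0 0 0; -1 -37.5 0 0 0 0; -1 -37.5 0 0 0 0; -1 -37.5 0 0 0 0; -1 -37.5 0 0 0 0; -1 -37.5 0 0 0 0; -1 -37.5 0 0 0 0; -1 -37.5 0 0 0 0; -1 -37.5 0 0 0 0; -1 -37.5 0 0 0 0; -1 -37.5 0 0 0 0; -1 -37.5 0 0 0 0")

```text
t: 22.95
tcp_pos: [505.8, -369.7, 146.5]
tcp_rot: [3.137, -0.009, -3.128]
ft_force: [0.6, -0.2, -0.1]
width: 40.2
gripper_force: 0.0
```

>>> move_arm(motion="0 0 8 0 0 7.2; 0 0 8 0 0 7.2; 0 0 8 0 0 7.2; 0 0 0 0 0 0; 0 0 0 0 0 0")

```text
t: 23.45
tcp_pos: [505.8, -368.0, 123.4]
tcp_rot: [3.141, -0.009, 2.781]
ft_force: [0.2, -0.3, -0.6]
width: 40.2
gripper_force: 0.0
```

```bash
python3 look.py w9; python3 near.py w9 36
```

```text
23.45 [ 505.8 -368.   123.4] [179.99  -0.53 159.34] 40.227407448506966
px [316. 198.] [59. 19.] len 58.64156185539495 centre [ 508.08154427 -366.83346437   10.        ] ang 159.42851213274886
shift [ -2.8   1.9 116.4] turn [ 0.01 -0.53 -0.09]  turn-first shift [ -1.7   1.9 116.4]
```

>>> move_arm(motion="-1.7 1.9 10 0 -0.5 0; 0 0 30 0 0 0; 0 0 30 0 0 0; 0 0 25 0 0 0; 0 0 14 0 0 0; 0 0 7 0 0 0; 0 0 0 0 0 0; 0 0 0 0 0 0")

```text
t: 24.3
tcp_pos: [509.9, -368.3, 11.0]
tcp_rot: [-3.14, 0.005, 2.779]
ft_force: [-0.3, 0.5, -0.2]
width: 39.9
gripper_force: 0.0
```

>>> move_arm(motion="2 0.5 2 0 0 0; 0 0 0 0 0 0; 0 0 0 0 0 0")

```text
t: 24.6
tcp_pos: [507.7, -366.7, 8.4]
tcp_rot: [-3.14, 0.004, 2.779]
ft_force: [0.7, 0.1, -0.0]
width: 40.3
gripper_force: 0.0
```

>>> move_arm(motion="0 0 0 0 0 0; 0 0 0 0 0 0; 0 0 0 0 0 0; 0 0 0 0 0 0; 0 0 0 0 0 0; 0 0 0 0 0 0", gripper=8)

```text
t: 25.2
tcp_pos: [507.7, -366.7, 8.1]
tcp_rot: [-3.14, 0.004, 2.779]
ft_force: [-0.6, 0.2, 4.4]
width: 13.9
gripper_force: 60.9
```

>>> move_arm(motion="0 0 -10 0 0 0; 0 0 -30 0 0 0; 0 0 -40 0 0 0; 0 0 -40 0 0 0; 0 0 -35 0 0 0; 0 0 0 0 0 0; 0 0 0 0 0 0")

```text
t: 25.9
tcp_pos: [507.6, -366.5, 163.8]
tcp_rot: [-3.14, 0.005, 2.779]
ft_force: [-0.3, 0.5, -1.8]
width: 13.8
gripper_force: 60.4
```

```bash
python3 -c "
from h import *
q=rackpt(32,117,125,509); print(q); go(q,180.85,0)"
```

```text
[478.97482634 124.11913214 155.90351152]
shift [201.  448.5   6. ] turn [ -0.17   0.26 -21.65]  turn-first shift [ 21.3 491.    7.9]
```

>>> move_arm(motion="0 0 0 0 0 -7.2; 0 0 0 0 0 -7.2; 0 0 0 0 0 -7.2; 1.4 33 0.5 0 0 0; 1.4 33 0.5 0 0 0; 1.4 33 0.5 0 0 0; 1.4 33 0.5 0 0 0; 1.4 33 0.5 0 0 0; 1.4 33 0.5 0 0 0; 1.4 33 0.5 0 0 0; 1.4 33 0.5 0 0 0; 1.4 33 0.5 0 0 0; 1.4 33 0.5 0 0 0; 1.4 33 0.5 0 0 0; 1.4 33 0.5 0 0 0; 1.4 33 0.5 0 0 0; 1.4 33 0.5 0 0 0; 1.4 29 0.5 0 0 0")

```text
t: 27.7
tcp_pos: [477.1, 125.9, 151.2]
tcp_rot: [-3.139, -0.003, -3.127]
ft_force: [0.2, -0.1, -0.7]
width: 14.2
gripper_force: 60.4
```

>>> move_arm(motion="0 0 0 0 -6.8 0; 0 0 0 0 -6.8 0; 0 0 0 0 -6.8 0; 0 0 0 0 -6.6 0; 0 0 0 0 0 0; 0 0 0 0 0 0")

```text
t: 28.3
tcp_pos: [477.4, 124.4, 151.2]
tcp_rot: [-3.139, 0.468, -3.126]
ft_force: [1.4, -0.1, -0.6]
width: 13.7
gripper_force: 60.4
```

```bash
python3 -c "
from h import *
p=rackpt(32,116.8,20,509); go(p,180.85,-27)"
```

```text
shift [ -3.8  -0.3 101.5] turn [-0.15 -0.18  0.04]  turn-first shift [ -3.5  -0.5 101.6]
```

>>> move_arm(motion="-2 -0.4 10 -0.1 -0.2 0; -1 0 25 0 0 0; 0 0 25 0 0 0; 0 0 22 0 0 0; 0 0 12 0 0 0; 0 0 7 0 0 0; 0 0 0 0 0 0; 0 0 0 0 0 0")

```text
t: 29.1
tcp_pos: [529.2, 124.9, 66.7]
tcp_rot: [-3.141, 0.478, -3.127]
ft_force: [-0.1, -0.3, -1.3]
width: 13.8
gripper_force: 60.4
```

```bash
python3 look.py w10; python3 -c "
from h import *
p=rackpt(32,116.8,8.3,509); go(p,180.85,-27)
cv2.imwrite('pics/w10c.png',cv2.resize(load('w10')['frame'][90:290,200:440,::-1],None,fx=3,fy=3))"
```

```text
29.1 [529.2 124.9  66.7] [-179.97   27.38 -179.15] 13.767448018405934
shift [ 4.6 -0.3 14.7] turn [-0.01  0.43  0.01]  turn-first shift [ 4.5 -0.3 14.8]
```

View pics/w10c.png

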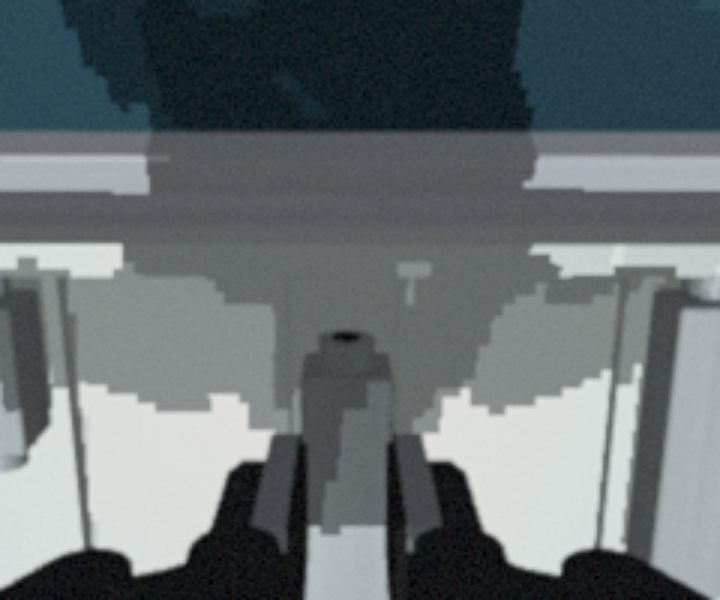

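The medium pillar (u≈346) sits between ridges ≈290 and 396. Its neighbours are both in place and the fingers are clear of them.

>>> move_arm(motion="2 -0.4 4 0 0.4 0; 1 0 3 0 0 0; 0 0 2 0 0 0; 0 0 1.5 0 0 0; 0 0 1 0 0 0; 0 0 0 0 0 0; 0 0 0 0 0 0")

```text
t: 29.85
tcp_pos: [530.8, 124.5, 54.0]
tcp_rot: [-3.141, 0.47, -3.127]
ft_force: [0.3, -0.1, -1.9]
width: 13.9
gripper_force: 60.4
```

>>> move_arm(motion="0 0 1 0 0 0; 0 0 1 0 0 0; 0 0 0 0 0 0; 0 0 0 0 0 0")

```text
t: 30.25
tcp_pos: [531.7, 124.5, 52.1]
tcp_rot: [-3.141, 0.47, -3.127]
ft_force: [0.6, 0.5, -1.2]
width: 13.9
gripper_force: 60.4
```

>>> move_arm(motion="0 0 0.7 0 0 0; 0 0 0 0 0 0; 0 0 0 0 0 0")

```text
t: 30.55
tcp_pos: [531.9, 124.5, 51.8]
tcp_rot: [-3.141, 0.47, -3.126]
ft_force: [-4.0, -0.1, 1.4]
width: 13.9
gripper_force: 61.0
```

>>> move_arm(motion="1 0 0 0 0 0; 1 0 0 0 0 0; 0 0 0 0 0 0; 0 0 0 0 0 0")

```text
t: 30.95
tcp_pos: [530.9, 124.5, 51.3]
tcp_rot: [-3.141, 0.471, -3.127]
ft_force: [-0.9, 0.5, 2.0]
width: 14.0
gripper_force: 60.7
```

>>> move_arm(motion="1 0 0 0 0 0; 0 0 0 0 0 0; 0 0 0 0 0 0")

```text
t: 31.25
tcp_pos: [529.8, 124.5, 50.8]
tcp_rot: [-3.141, 0.471, -3.127]
ft_force: [-0.7, -0.6, 3.1]
width: 14.2
gripper_force: 60.8
```

>>> move_arm(motion="0.8 0 0 0 0 0; 0 0 0 0 0 0; 0 0 0 0 0 0")

```text
t: 31.55
tcp_pos: [529.0, 124.5, 50.4]
tcp_rot: [-3.141, 0.471, -3.127]
ft_force: [0.0, 0.6, 3.0]
width: 13.5
gripper_force: 60.9
```

>>> move_arm(motion="0.8 0 0 0 0 0; 0 0 0 0 0 0; 0 0 0 0 0 0")

```text
t: 31.85
tcp_pos: [528.3, 124.4, 50.0]
tcp_rot: [-3.141, 0.471, -3.127]
ft_force: [0.1, 0.2, 4.5]
width: 13.8
gripper_force: 61.0
```

>>> move_arm(motion="0.6 0 0 0 0 0; 0 0 0 0 0 0; 0 0 0 0 0 0")

```text
t: 32.15
tcp_pos: [527.8, 124.4, 49.7]
tcp_rot: [-3.141, 0.471, -3.127]
ft_force: [0.5, -0.1, 4.7]
width: 14.1
gripper_force: 61.0
```

>>> move_arm(motion="0.8 0 0 0 0 0; 0 0 0 0 0 0; 0 0 0 0 0 0")

```text
t: 32.45
tcp_pos: [527.8, 124.4, 49.7]
tcp_rot: [-3.141, 0.472, -3.127]
ft_force: [5.0, -0.6, 2.9]
width: 14.1
gripper_force: 60.6
```

>>> move_arm(motion="0.8 0 0 0 0 0; 0 0 0 0 0 0; 0 0 0 0 0 0")

```text
t: 32.75
tcp_pos: [527.7, 124.4, 49.8]
tcp_rot: [-3.141, 0.474, -3.127]
ft_force: [7.1, -0.1, 2.1]
width: 13.9
gripper_force: 60.3
```

Lip reached. Releasing and retreating.

>>> move_arm(motion="0 0 0 0 0 0; 0 0 0 0 0 0; 0 0 0 0 0 0; 0 0 -5 0 0 0; 0 0 -20 0 0 0; 0 0 -30 0 0 0; 0 0 -30 0 0 0; 0 0 -20 0 0 0; 0 0 0 0 0 0; 0 0 0 0 0 0", gripper=40)

```text
t: 33.75
tcp_pos: [478.4, 123.8, 142.1]
tcp_rot: [-3.141, 0.47, -3.126]
ft_force: [-0.7, 0.7, -0.3]
width: 39.9
gripper_force: 0.0
```

```bash
python3 look.py w11; python3 chk.py w11
```

```text
33.75 [478.4 123.8 142.1] [-179.97   26.94 -179.13] 39.860224247290695
46.8 589 s [ 8.4 40. ] Y [40.3 48.2 55.8] slope -0.011 h [14.1 15.9 16.9] h drift -0.013
117 872 s [ 8.4 55.6] Y [110.  117.7 125.4] slope 0.001 h [14.8 15.9 17. ] h drift -0.008
187 1168 s [ 8.4 69.2] Y [179.7 187.2 195.1] slope -0.001 h [14.4 15.9 17. ] h drift -0.003
```

View pics/w11.png

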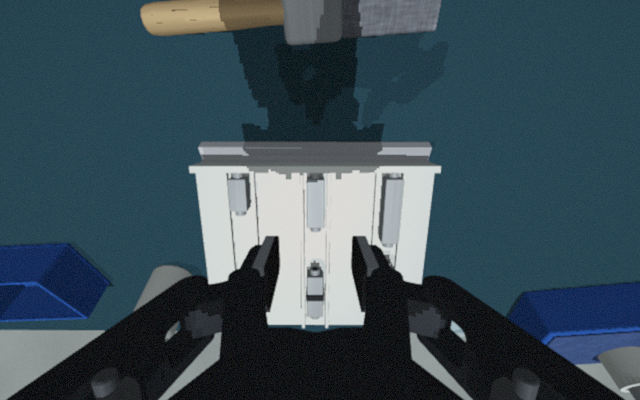

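All three pillars lie in their grooves against the lip: short at (238,193), medium at (316,203), long at (392,210). Upper ends are at about 40, 56 and 70 mm, tops are 16 mm out, and the gripper is clear.

```bash
python3 -c "
from workcell import robot
print(robot.hand_in())"
```

```text
the job is handed in; nothing more can be done
None
```

The job is handed in: all three pillars lie released in their matching rows against the stop lip, and by the last wrist-camera check they are flat and centred. I have not seen the verdict.

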